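# Snug the end stop to the loaf tin and tighten its wing screw

### The job

With a fingertip, push the sliding end stop of the tin holder along its board until its plate is snug against the end of the loaf tin; then tighten its wing screw clockwise (seen from above), by repeated fingertip strokes against the wings, until it comes up hard and turns no further (at most one full turn). Only push: do not pinch or grip the wings or the stop, leave everything else standing where it is, and finish with the hand clear and the stop still snug.

Things in the scene. Friction and masses are not known exactly. Their poses are not given: they have to be found in the camera images.
- holder: tin holder fixed to the table: white board 200 (its x) by 460 (its y) by 15 mm thick; origin at the centre of its underside, on the table. Its y axis runs along the board from the sliding end stop towards the loaf tin, its x axis across the board to the steel fence on the robot's side; seen by the robot the stop is at the left, the tin at the right
- fence_top (a point): middle of the top edge of the steel fence (8 mm thick, 460 mm long along the holder's y), 102 mm above the table; its face towards the screw is at holder x = +57 mm, 47 mm from the screw's axis, so the screw is reached from the open side, away from the robot, and from the ends
- tin_end (a point): middle of the outside of the loaf tin's end wall that the stop must meet, at holder x = +5, y = +58 mm, 50 mm above the table. The dark tin (150 long, 85 wide, 70 mm high) is fixed on the board
- end_stop (a joint): position of the sliding end stop in m along the holder's y: 0 far from the tin, 0.080 when its plate meets the tin and it goes no further; starts from 0 to 0.045. Slides stiffly (about 4 N) and stays where left. Rear face at holder y = -0.140 + value
- stop_push (a point): middle of the end stop's flat rear face, turned away from the tin; push here along the holder's +y. The face is 88 mm wide (x) and stands 17 to 55 mm above the table, this point 36 mm. The white block is 112 mm long (y). The screw's axis is 50 mm ahead (+y), at mid width, at holder x = +10 mm. Axes as the holder's
- plate_mid (a point): middle of the end stop's steel face plate where it stands above the block: 88 mm wide (x), 6 mm thick (y), 55 to 90 mm above the table, this point 72.5 mm; 65 mm from the screw's axis towards the tin. Axes as the holder's
- wing_screw (a joint): angle of the wing screw in rad, growing clockwise seen from above; starts loose, 0 to 1.8; at 6.28 it comes up hard on its seat (tight). Friction (0.05 N m, about 2 N at a wing's end) holds it where left. It does not rise or sink. At 0, 3.14 and 6.28 the wings lie along the holder's y
- screw_mid (a point): on the wing screw's axis, half-way up its wings, 75 mm above the table. Two dark upright wings along its own +y and -y, each reaching 37 mm from the axis, 6 mm thick, 64 to 86 mm above the table; hub 18 mm across, stud to 90 mm. Turns with the screw, z up. Below: block top 55, washer top 58 mm (32 mm across)
- cutter: steel pastry ring, 56 mm across, 35 mm high, standing on the board beside the tin, on the open side; origin at its underside or on its axis; to be left alone
- weight: brass scale weight with a knob, 32 mm across, 36 mm high, on the board beside the tin, on the open side; origin at its underside or on its axis; to be left alone
- bowl: steel mixing bowl, 240 mm across, 110 mm high, to the right; origin at its underside or on its axis; to be left alone
- oil: brown glass bottle, 60 mm across, 190 mm high, beyond the tin holder; origin at its underside or on its axis; to be left alone
- jar: glass jar, 70 mm across, 110 mm high, beyond the tin holder; origin at its underside or on its axis; to be left alone
- measure: steel mug, 80 mm across, 90 mm high, beyond the tin holder; origin at its underside or on its axis; to be left alone
- brush: pastry brush lying on the table at the left; origin at its underside or on its axis; to be left alone

How it is judged:
On the way, in this order (a step that is already met when the one before it is completed fails the run):
1. the end stop is snug against the tin while the wing screw is still loose (not yet past 3.0 rad) (value of joint end_stop above 0.077 m and value of joint wing_screw below 3 rad), for 0.2 s.
2. the wing screw is tight with the stop still snug (value of joint end_stop above 0.077 m and value of joint wing_screw above 6.08 rad), for 0.2 s.
At the end, for the whole second after the job is handed in: The end stop is within 3 mm of the tin (joint above 0.077) and the wing screw within 0.2 rad of its hard seat (joint above 6.08) (all of step 2); the robot touches nothing.
It fails at once if the wing screw is pinched: fingers straddling a wing or the hub (x of the grasp point in the frame of screw_mid between -0.005 and 0.005 m and y of the grasp point in the frame of screw_mid between -0.032 and 0.032 m and z of the grasp point in the frame of screw_mid below 0.023 m and contact force between the fingers and anything else above 0.5 N).
It fails at once if the face plate of the stop is pinched: fingers straddling it (x of the grasp point in the frame of plate_mid between -0.044 and 0.044 m and y of the grasp point in the frame of plate_mid between -0.005 and 0.005 m and z of the grasp point in the frame of plate_mid below 0.028 m and contact force between the fingers and anything else above 0.5 N).
It fails at once if a bystander is moved by more than 25 mm, or lifted (distance of any of cutter, weight, bowl, oil, jar, measure, brush from where it was at the start of the episode above 0.025 m).
It also fails if it takes over 64 s, if anything falls off the work surface, if the arm or the gripper's body presses on something with over 40 N, if the wrist force passes 120 N, or if a joint passes its speed limit or range.

### The arm

A 6-joint arm with a two-finger parallel gripper is mounted at the origin on the work surface. World frame = base frame: x ahead of the robot, y to its left, z up, the work surface at z = 0. Lengths are in m, angles in rad, forces in N, time in s.
With the tool pointing down it reaches from about 0.35 to 0.975 m from the base axis. Payload 17.4 kg.
Tool frame: the origin (TCP) lies at the very end of the fingers, on their centre line; the grasp point (between the pads) lies 19 mm behind it; x points along the fingers, y is the direction in which the jaws open and shut, and the axes are right-handed (so a half turn about x gives the same grasp; the last joint's range is limited). The gripper opens to 85 mm and grips with 20 to 120 N. Pads are 22 mm wide; open, the fingers measure 114 mm over their backs; the gripper's body (76 mm by 85 mm) begins 54 mm behind the grasp point. The pads swing forward as they close: fully open they stand 13 mm farther back than shut.
Start: joints at [-1.154, 0.116, 1.442, -0, 1.584, -0.038], TCP at [0.297, -0.606, 0.231] pointing down, gripper open.
Joint ranges: [-2.83, 2.83], [-0.83, 2.19], [0.07, 2.5], [-1.14, 4.28], [0.01, 3], [-2.97, 2.97]. Speed limits (rad/s): [1.89, 1.89, 2.22, 3.14, 3.14, 3.14].

### API

Orientations are given as a rotation vector (axis times angle).
In Python, from cell import read_state, get_image, close_job gives the robot as it stands. The module is installed in compiled form; this text tells all that it offers.
- The arm moves only by the tool carry_out, never from a script. Its argument "rows" is text: rows parted by semicolons, each of 5 numbers parted by spaces: the shift along the tool's x, y, z in units of 40 mm (1.0 is 40 mm), then the turn about the tool's x in degrees, then the closure in counts, from 0 (fully open) to 255 (shut). A call has 1 to 20 rows; each row is the pose to reach, as a shift and turn from the pose measured when the call began, along the tool's axes at that moment; what a row does not reach only later rows make up. A row lasts 1/12 s, in which the tool goes at most 41.7 mm and 7.16 degrees, less where a joint would pass 70% of its speed; a pose out of reach is approached as far as the arm can. A call with a gripper value outside its range is refused whole. The fingers move at their own pace and stop on an object; "force" is the grip in N (left out, the last holds). Time passes only in rows, so rows that repeat a pose let the fingers close. It gives the time, the measured TCP pose, the force and the opening at its end, in the units of the state.
- read_state(): the state, without advancing time (a new reading comes with each control period).
- get_image(name): name is "scene" or "top" or "wrist"; returns a dict with "img" (384x512x3 uint8, red, green, blue), "range_z" (384x512 float32, m along the optical axis (not along the pixel's ray), 0 where there is no reading), "fx", "fy", "cx", "cy" (pixels), "pose" (4x4, takes a point from camera to world coordinates); the wrist camera has in their place "tool_from_camera" (4x4, takes a point from camera to tool coordinates, whose origin is the TCP and whose axes are the tool frame's). Camera axes: x right, y down, z forward; pixel columns grow to the right and rows downward; lengths in m; the calibration is good to about 2 mm. A picture is of the moment at which its call begins: read the wrist's pose just before it.
- close_job(): hands the job in, once; it reports no verdict.
The state is a dict: "t": time; "joint_pos": joint angles; "qvel": joint speeds; "joint_efforts": joint torques, N m; "tool_pos": TCP position; "ee_rot": TCP orientation; "force": force on the tool from outside, world axes, zero at the start; "ft_torque": the same for the moment, N m; "finger_gap": finger opening in m.
Only numpy, scipy, OpenCV 4.12 (cv2) and the standard library are available. Lean on these libraries where they do the work, as an engineer would, in place of code of your own. Each camera call takes 0.05 s, during which the arm holds its last target. There are 200 camera calls.

## Working session

There is one attempt and no reset: what is moved stays moved. The work goes in short steps, Python scripts to look and compute and a tool call to move; the robot and the scene stay as the last step left them, time stands still between calls to the robot, and variables do not carry over. Pictures are saved under pics/ and viewed, about 8 in all and at most 12, crops included, and the job is handed in when it is done.

Besides the shell and the picture viewer there is one more tool, called after "Call:" as name(argument=value, ...), one argument or row to a line, values as JSON. carry_out: Moves the arm, as the interface text tells. Its arguments: {"type":"object","properties":{"rows":{"type":"string"},"force":{"type":"number"}},"required":["rows"]}

```bash
mkdir -p pics
cat > h.py <<'E'
import numpy as np,cv2
from cell import read_state,get_image
from scipy.spatial.transform import Rotation as R
def pts(d):
    h,w=d["range_z"].shape; u,v=np.meshgrid(np.arange(w),np.arange(h)); z=d["range_z"]
    c=np.stack([(u-d["cx"])/d["fx"]*z,(v-d["cy"])/d["fy"]*z,z],-1)
    return c@d["pose"][:3,:3].T+d["pose"][:3,3]
E
python3 - <<'E'
from h import *
s=read_state();print(s)
a=get_image("scene");b=get_image("top")
np.savez("top.npz",**b);np.savez("scene.npz",**a)
print(R.from_rotvec(s["ee_rot"]).as_matrix().round(3)); print(b["pose"].round(3),b["fx"],a["pose"].round(3))
cv2.imwrite("pics/t1.png",cv2.resize(b["img"][:,:,::-1],(768,576)));cv2.imwrite("pics/s1.png",cv2.resize(a["img"][:,:,::-1],(768,576)))
E
```

```text
{'t': 0.0, 'joint_pos': array([-1.15379842e+00,  1.16482358e-01,  1.44227571e+00,  6.43225147e-06,
        1.58399630e+00, -3.77818122e-02]), 'qvel': array([ 0.00047294,  0.00028771,  0.00024082,  0.00030506, -0.00058486,
        0.00102654]), 'joint_efforts': array([-9.53035556e-05, -7.31976056e+01, -6.32500434e+01, -7.47700619e-05,
        6.18615319e-03, -4.81262953e-05]), 'tool_pos': array([ 0.29642969, -0.60621208,  0.23055813]), 'ee_rot': array([ 1.96908579,  0.45683441, -1.9695156 ]), 'force': array([ 0.21855483, -0.00545122,  0.3200211 ]), 'ft_torque': array([-0.05663237, -0.00841985, -0.01720044]), 'finger_gap': 0.08559615915759894}
[[-0.     0.439 -0.898]
 [ 0.001 -0.898 -0.439]
 [-1.    -0.001 -0.   ]]
[[ 0.004 -0.986  0.167  0.362]
 [-1.    -0.002  0.011 -0.07 ]
 [-0.01  -0.167 -0.986  1.157]
 [ 0.     0.     0.     1.   ]] 346.7225162264305 [[-0.264  0.581 -0.77   1.641]
 [ 0.964  0.173 -0.2    0.236]
 [ 0.017 -0.795 -0.606  0.964]
 [ 0.     0.     0.     1.   ]]
```

View pics/t1.png

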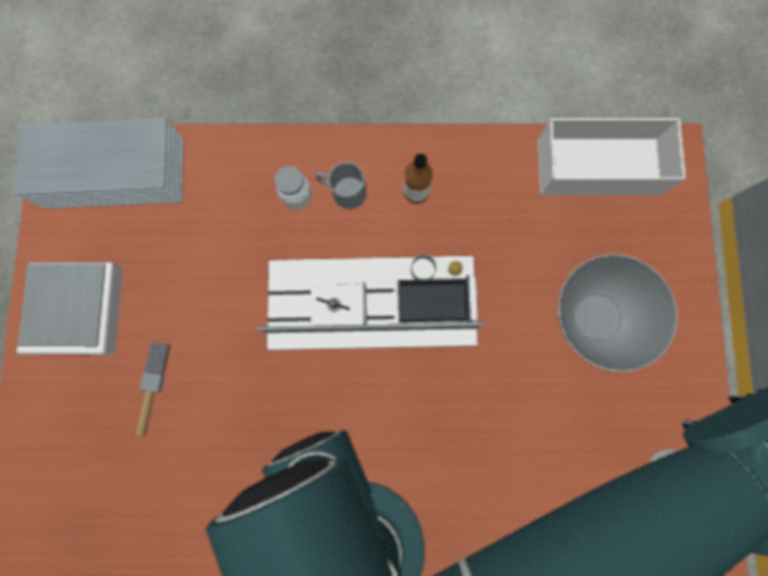

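View pics/s1.png

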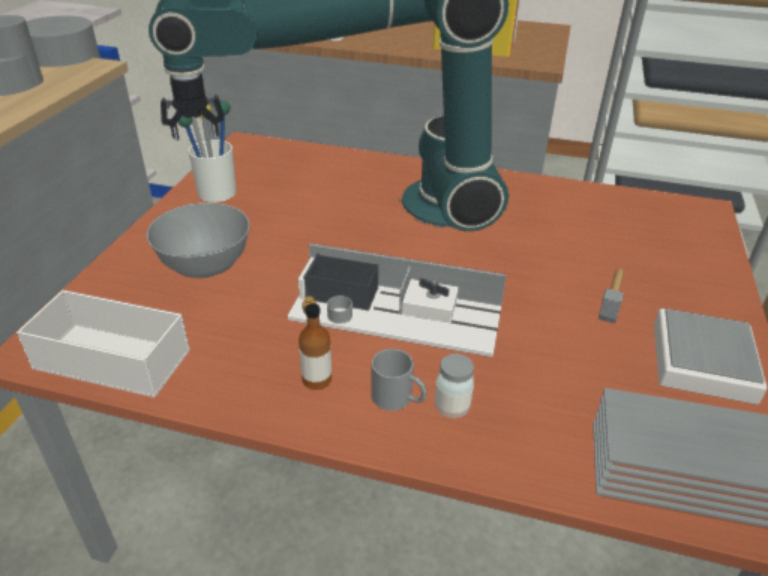

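The top view shows the board from (267,258) to (476,350), with the block at columns 311–366, the screw at (334,304) and the tin at 398–470. The scene view agrees. Next I'll measure these from the top depth image.

Run:
```python
from h import *
d=dict(np.load("top.npz"));P=pts(d);im=d["img"].astype(int)
cu=np.zeros(P.shape[:2],bool);cu[165:240,170:325]=1
lo=im.min(2);mx=im.max(2)
m=cu&(lo>150)&(abs(P[...,2]-.015)<.012)
# white-or-anything on board: non-red
print("board z",np.median(P[m][:,2]), "tablez",np.median(P[cu&(im[...,0]-im[...,2]>70)][:,2]))
r=cv2.minAreaRect(P[m][:,:2].astype(np.float32)*1000);print(r, cv2.boxPoints(r).round(1).tolist())
# block top
for n,a,b in(("blk",.048,.060),("scr",.066,.095)):
    k=cu&(P[...,2]>a)&(P[...,2]<b); k[:, :200]=0;k[:,246:]=0;
    if n=="scr":k&=(P[...,0]>0)
    print(n,k.sum(),cv2.boxPoints(cv2.minAreaRect(P[k][:,:2].astype(np.float32)*1000)).round(1).tolist())
k=cu&(P[...,2]>.09);q=P[k];print("fence",len(q),q.min(0),q.max(0),np.median(q,0))
cv2.imwrite("pics/c.png",cv2.resize(d["img"][160:245,165:330,::-1],None,fx=4.8,fy=4.8,interpolation=cv2.INTER_CUBIC))
```

```text
board z 0.014321692249606999 tablez -0.0006904909142666504
((517.0503540039062, -20.5628662109375), (200.68212890625, 460.4664001464844), 1.0964113473892212) [[412.29998779296875, 207.6999969482422], [421.1000061035156, -252.6999969482422], [621.7999877929688, -248.8000030517578], [613.0, 211.5]]
blk 842 [[449.3999938964844, 102.4000015258789], [451.79998779296875, -13.899999618530273], [550.2999877929688, -11.899999618530273], [547.9000244140625, 104.4000015258789]]
scr 165 [[443.3999938964844, 123.30000305175781], [452.3999938964844, -17.200000762939453], [550.9000244140625, -10.800000190734863], [541.7999877929688, 129.60000610351562]]
fence 496 [ 0.36153027 -0.25270359  0.09007159] [0.54763758 0.20456794 1.156748  ] [ 0.45579642 -0.04146436  0.10087527]
```

View pics/c.png

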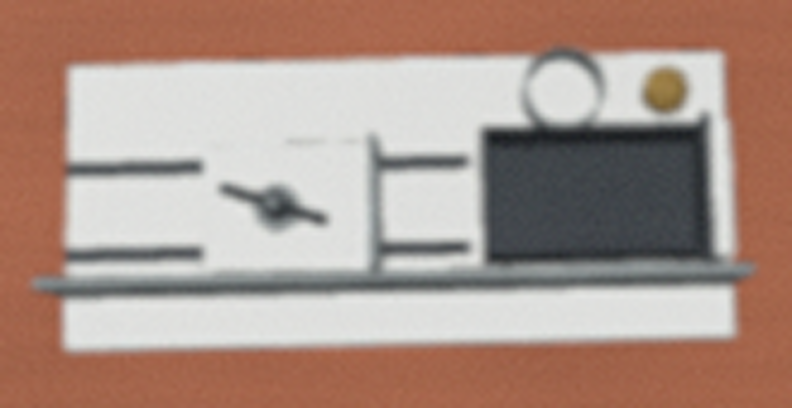

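```bash
cat >> h.py <<'E'
C=np.array([.5170,-.0206]); hy=np.array([.0191,-.9998]); hx=np.array([-.9998,-.0191])
def W(x,y): return C+x*hx+y*hy
def H(p): q=np.asarray(p)[:2]-C; return np.array([q@hx,q@hy])
def ray(d,u,v,z):
    c=d["pose"][:3,:3]@np.array([(u-d["cx"])/d["fx"],(v-d["cy"])/d["fy"],1]);o=d["pose"][:3,3]
    return o+c*(z-o[2])/c[2]
def shift(x,y,z,yaw=None):
    "shift in rows units for holder x,y and height z; yaw = wanted world angle of tool y, deg"
    s=read_state();M=R.from_rotvec(s["ee_rot"]).as_matrix()
    a=np.degrees(np.arctan2(M[1,1],M[0,1]))
    d=np.r_[W(x,y),z]-s["tool_pos"]
    return (M.T@d/.04).round(3), None if yaw is None else round((a-yaw+180)%360-180,1)
def screw(d,z=.086,win=None):
    "dark wing pixels near the axis, in holder coords"
    im=d["img"].astype(int); P=pts(d)
    h,w=im.shape[:2];out=[]
    for v in range(h):
        for u in range(w):
            if win[0]<=u<win[1] and win[2]<=v<win[3] and im[v,u].max()<110: out.append(H(ray(d,u,v,z)))
    q=np.array(out);c=q.mean(0);U=np.linalg.svd(q-c)[2][0]
    th=np.arctan2(-U[0]*np.sign(-U[1]),-U[1]*np.sign(-U[1]))
    return len(q),c,th
E
python3 - <<'E'
from h import *
d=dict(np.load("top.npz"))
print(screw(d,.084,(209,236,196,208)))
for n,u,v,z in(("hub",222.5,203.1,.09),("tinL",266,200,.07),("plateTop",243,190,.09),("rear?",207,195,.055)):print(n,H(ray(d,u,v,z)))
P=pts(d)
for v in(192,194,210):
  print([(u,round(H(P[v,u])[1],3),round(P[v,u,2],3)) for u in range(203,212)])
print(shift(0,-.17,.231,1.1),H(read_state()["tool_pos"]))
E
```

```text
(39, array([ 0.01324891, -0.07451494]), np.float64(0.3147842497549841))
hub [ 0.01566216 -0.07315114]
tinL [0.00542258 0.06229856]
plateTop [-0.02449167 -0.00917433]
rear? [-0.01606564 -0.12707204]
[(203, np.float64(-0.147), np.float64(0.014)), (204, np.float64(-0.144), np.float64(0.014)), (205, np.float64(-0.141), np.float64(0.01)), (206, np.float64(-0.137), np.float64(0.014)), (207, np.float64(-0.134), np.float64(0.012)), (208, np.float64(-0.124), np.float64(0.054)), (209, np.float64(-0.12), np.float64(0.057)), (210, np.float64(-0.117), np.float64(0.055)), (211, np.float64(-0.115), np.float64(0.053))]
[(203, np.float64(-0.147), np.float64(0.014)), (204, np.float64(-0.143), np.float64(0.015)), (205, np.float64(-0.14), np.float64(0.017)), (206, np.float64(-0.136), np.float64(0.018)), (207, np.float64(-0.133), np.float64(0.015)), (208, np.float64(-0.124), np.float64(0.055)), (209, np.float64(-0.121), np.float64(0.055)), (210, np.float64(-0.118), np.float64(0.052)), (211, np.float64(-0.114), np.float64(0.058))]
[(203, np.float64(-0.146), np.float64(0.014)), (204, np.float64(-0.143), np.float64(0.014)), (205, np.float64(-0.139), np.float64(0.015)), (206, np.float64(-0.137), np.float64(0.01)), (207, np.float64(-0.133), np.float64(0.014)), (208, np.float64(-0.124), np.float64(0.053)), (209, np.float64(-0.121), np.float64(0.053)), (210, np.float64(-0.117), np.float64(0.052)), (211, np.float64(-0.114), np.float64(0.05))]
(array([ 7.0000e-03, -1.4584e+01, -1.3178e+01]), np.float64(-65.0)) [0.23170831 0.58130885]
```

Call:
carry_out(
  rows="-0.5 0 0 0 255;0 -14.58 -13.18 -65 255;0 -14.58 -13.18 -65 255;0 -14.58 -13.18 -65 255;0 -14.58 -13.18 -65 255;0 -14.58 -13.18 -65 255;0 -14.58 -13.18 -65 255;0 -14.58 -13.18 -65 255;0 -14.58 -13.18 -65 255;0 -14.58 -13.18 -65 255;0 -14.58 -13.18 -65 255;0 -14.58 -13.18 -65 255;0 -14.58 -13.18 -65 255;0 -14.58 -13.18 -65 255;0 -14.58 -13.18 -65 255;0 -14.58 -13.18 -65 255;0 -14.58 -13.18 -65 255;0 -14.58 -13.18 -65 255;0 -14.58 -13.18 -65 255;0 -14.58 -13.18 -65 255",
)

```text
t: 1.77
tool_pos: [0.5138, 0.1519, 0.2309]
ee_rot: [1.196, 1.219, -1.195]
force: [0.2, -1.1, 0.3]
finger_gap: -0.0005
```

Run:
```python
from h import *
s=read_state();print(s["t"],s["tool_pos"],H(s["tool_pos"]),s["joint_pos"],s["finger_gap"],shift(0,-.17,.040,1.1))
```

```text
1.7667 [0.51382925 0.15194338 0.23093838] [-1.25467624e-04 -1.72569437e-01] [ 2.39276855e-01 -1.89425109e-01  1.73935380e+00  1.16301857e-03
  1.59202255e+00  2.20065582e-01] -0.0004528007910226167 (array([ 4.773, -0.   ,  0.069]), np.float64(0.0))
```

Call:
carry_out(
  rows="1 0 0 0 255;2 0 0 0 255;3 0 0 0 255;4 0 0 0 255;4.77 0 0 0 255;4.77 0 0.3 0 255;4.77 0 0.6 0 255;4.77 0 0.8 0 255;4.77 0 1.0 0 255;4.77 0 1.2 0 255;4.77 0 1.4 0 255;4.77 0 1.6 0 255;4.77 0 1.8 0 255;4.77 0 2.0 0 255;4.77 0 2.15 0 255;4.77 0 2.3 0 255;4.77 0 2.4 0 255;4.77 0 2.4 0 255",
)

```text
t: 3.27
tool_pos: [0.5154, 0.0553, 0.0398]
ee_rot: [1.195, 1.219, -1.196]
force: [-0.0, -0.6, 1.0]
finger_gap: -0.0001
```

Run:
```python
from h import *
s=read_state();print(s["t"],s["tool_pos"],H(s["tool_pos"]),s["force"])
a=get_image("scene");b=get_image("top")
A=a["img"][140:260,180:360,::-1];B=b["img"][150:240,160:330,::-1]
f=lambda i:cv2.resize(i,(700,290 if i is A else 300),interpolation=cv2.INTER_CUBIC)
cv2.imwrite("pics/p2.png",np.vstack([f(A),f(B)]))
```

```text
3.2667 [0.51536255 0.05526229 0.03982651] [ 0.00018816 -0.0758784 ] [-0.01464053 -0.57458237  1.04663401]
```

View pics/p2.png

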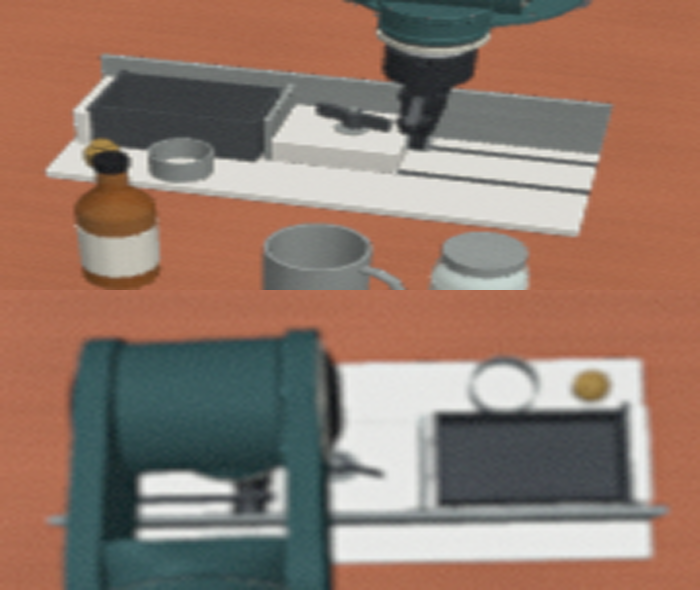

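The scene view shows the plate about 5 mm from the tin (column 280), and the top view shows the gap at column 428. The wing is unmoved. I'll push on gently.

Call:
carry_out(
  rows="0 0 0.05 0 255;0 0 0.1 0 255;0 0 0.15 0 255;0 0 0.2 0 255;0 0 0.2 0 255",
)

```text
t: 3.78
tool_pos: [0.5152, 0.0494, 0.0395]
ee_rot: [1.197, 1.223, -1.194]
force: [-0.8, 19.9, -0.8]
finger_gap: -0.0002
```

Run:
```python
from h import *
s=read_state();print(H(s["tool_pos"]),s["force"],s["tool_pos"])
```

```text
[ 0.0004386 -0.0700492] [-0.75321431 19.88200198 -0.84811916] [0.51522349 0.04942927 0.03951635]
```

Call:
carry_out(
  rows="0 0 0 0 255;0 0 0 0 255;0 0 0 0 255;0 0 -0.5 0 255;0 0 -1 0 255;-1 0 -1 0 255;-2 0 -1 0 255;-2.5 0 -1 0 255;-2.5 0 -1 90 255;-2.5 0 -1 90 255;-2.5 0 -1 90 255;-2.5 0 -1 90 255;-2.5 0 -1 90 255;-2.5 0 -1 90 255;-2.5 0 -1 90 255;-2.5 0 -1 90 255;-2.5 0 -1 90 255;-2.5 0 -1 90 255;-2.5 0 -1 90 255;-2.5 0 -1 90 255",
)

```text
t: 5.45
tool_pos: [0.5146, 0.0885, 0.1396]
ee_rot: [2.178, 0.095, -2.183]
force: [-0.3, -0.1, 0.2]
finger_gap: 0.0002
```

Run:
```python
from h import *
s=read_state();print(s["t"],H(s["tool_pos"]),s["tool_pos"],s["joint_pos"][5],shift(.01,-.01,.066,-88.9))
M=R.from_rotvec(s["ee_rot"]).as_matrix();print(M.round(3))
a=get_image("scene");w=get_image("wrist")
A=a["img"][120:260,180:360,::-1]
cv2.imwrite("pics/p3.png",np.vstack([cv2.resize(A,(500,300),interpolation=cv2.INTER_CUBIC),cv2.resize(w["img"][:,:,::-1],(500,300))]))
```

```text
5.45 [ 0.00030707 -0.10912434] [0.51460863 0.08850049 0.13958394] 1.6063024865395494 (array([1.831, 2.464, 0.398]), np.float64(3.7))
[[-0.002  0.083 -0.997]
 [ 0.004 -0.997 -0.083]
 [-1.    -0.004  0.002]]
```

View pics/p3.png

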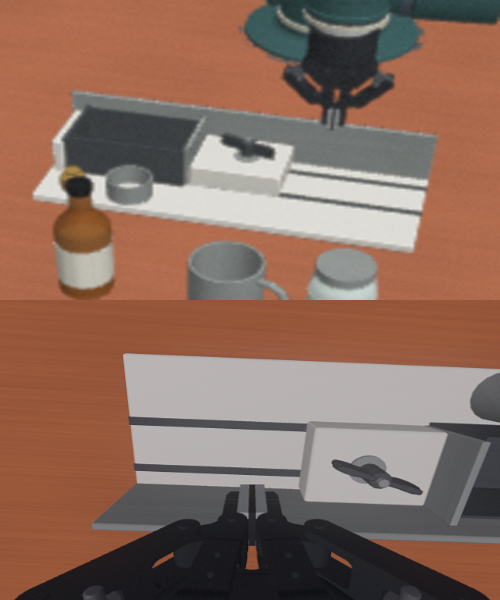

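The stop is snug: the scene crop shows the plate against the tin at (195,130), and the wing is still at about 0.3 rad. I'll move above the stroke start on the fence side of the left wing, fix the yaw and descend.

```bash
cat >> h.py <<'E'
def stroke(th,r=.027,h=.011,S=(.010,-.010)):
    return (S[0]-r*np.sin(th)+(.003+h)*np.cos(th), S[1]-r*np.cos(th)-(.003+h)*np.sin(th))
E
python3 - <<'E'
from h import *
print(stroke(-.1),shift(*stroke(-.1),.14,-88.9),shift(*stroke(-.1),.066))
E
```

```text
(np.float64(0.026625560563356722), np.float64(-0.0354674446294511)) (array([-0.016,  1.795,  0.781]), np.float64(3.9)) (array([1.834, 1.802, 0.778]), None)
```

Call:
carry_out(
  rows="0 0.9 0.4 4 255;0 1.8 0.78 4 255;0 1.8 0.78 4 255;0.6 1.8 0.78 4 255;1.2 1.8 0.78 4 255;1.6 1.8 0.78 4 255;1.83 1.8 0.78 4 255;1.83 1.8 0.78 4 255;1.83 1.8 0.78 4 255",
)

```text
t: 6.3
tool_pos: [0.4897, 0.0143, 0.0666]
ee_rot: [2.211, 0.025, -2.216]
force: [-0.0, -0.6, -0.1]
finger_gap: -0.0003
```

Run:
```python
from h import *
s=read_state();print(H(s["tool_pos"]),s["tool_pos"],s["force"],s["joint_pos"][5])
a=get_image("scene")
cv2.imwrite("pics/p4.png",cv2.resize(a["img"][130:250,200:340,::-1],(700,600),interpolation=cv2.INTER_CUBIC))
for t in np.linspace(0.05,3.25,17): print(round(t,2),shift(*stroke(t),.066)[0])
```

```text
[ 0.02659018 -0.03544026] [0.48973727 0.01432652 0.06656084] [-0.02305451 -0.63928116 -0.10230625] 1.5260315335163654
0.05 [ 0.03  -0.055 -0.09 ]
0.25 [ 0.03  -0.104 -0.233]
0.45 [ 0.03  -0.123 -0.384]
0.65 [ 0.03  -0.113 -0.535]
0.85 [ 0.03  -0.072 -0.682]
1.05 [ 0.029 -0.003 -0.817]
1.25 [ 0.029  0.091 -0.936]
1.45 [ 0.028  0.208 -1.033]
1.65 [ 0.028  0.341 -1.106]
1.85 [ 0.027  0.486 -1.151]
2.05 [ 0.027  0.637 -1.166]
2.25 [ 0.026  0.788 -1.151]
2.45 [ 0.026  0.933 -1.106]
2.65 [ 0.025  1.066 -1.033]
2.85 [ 0.025  1.182 -0.935]
3.05 [ 0.025  1.277 -0.816]
3.25 [ 0.025  1.345 -0.681]
```

View pics/p4.png

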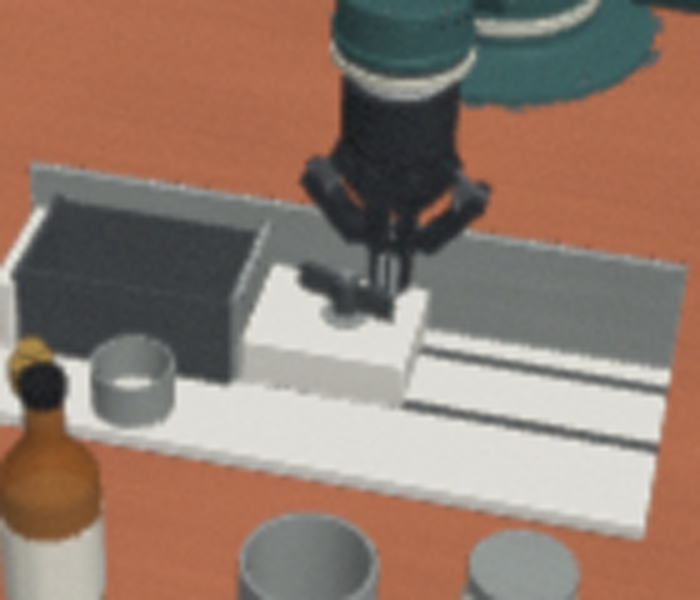

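The fingertip at (390,270) sits behind the left wing on the fence side, clear of everything. I'll make the first half of the stroke now.

Call:
carry_out(
  rows="0.02 -0.06 -0.09 0 255;0.02 -0.1 -0.23 0 255;0.02 -0.12 -0.38 0 255;0.02 -0.11 -0.53 0 255;0.02 -0.07 -0.68 0 255;0.02 0 -0.82 0 255;0.02 0.09 -0.94 0 255;0.02 0.21 -1.03 0 255;0.02 0.34 -1.11 0 255;0.02 0.34 -1.11 0 255",
)

```text
t: 7.18
tool_pos: [0.5353, 0.0006, 0.0663]
ee_rot: [2.213, 0.024, -2.215]
force: [-0.3, -0.0, -0.7]
finger_gap: 0.0001
```

Run:
```python
from h import *
s=read_state();print(H(s["tool_pos"]),s["tool_pos"],s["force"],s["t"])
a=get_image("scene")
cv2.imwrite("pics/p5.png",cv2.resize(a["img"][130:250,200:340,::-1],(700,600),interpolation=cv2.INTER_CUBIC))
for t in np.linspace(1.85,3.25,8): print(round(t,2),shift(*stroke(t),.066)[0])
```

```text
[-0.01874932 -0.02088594] [0.5353473  0.00064062 0.06627221] [-0.28155841 -0.0496431  -0.70854344] 7.1833
1.85 [ 0.007  0.129 -0.033]
2.05 [ 0.006  0.28  -0.049]
2.25 [ 0.006  0.431 -0.034]
2.45 [0.006 0.576 0.011]
2.65 [0.005 0.709 0.084]
2.85 [0.005 0.825 0.182]
3.05 [0.005 0.92  0.301]
3.25 [0.004 0.989 0.436]
```

View pics/p5.png

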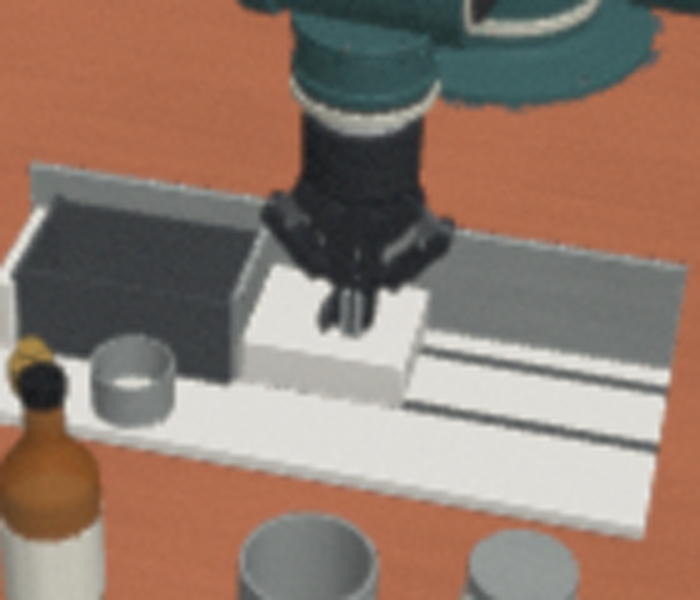

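The wing has turned to point at the open side (330,325), with the finger behind it and the plate still against the tin. I'll finish the stroke, then back off and lift.

Call:
carry_out(
  rows="0 0.13 -0.03 0 255;0 0.28 -0.05 0 255;0 0.43 -0.03 0 255;0 0.58 0.01 0 255;0 0.71 0.08 0 255;0 0.82 0.18 0 255;0 0.92 0.3 0 255;0 0.99 0.44 0 255;0 0.99 0.44 0 255;0 0.8 0 0 255;0 0.6 -0.4 0 255;-1 0.3 -0.4 0 255;-1.85 0 -0.4 0 255;-1.85 -0.6 -0.4 0 255;-1.85 -1.0 -0.4 0 255;-1.85 -1.5 -0.4 0 255;-1.85 -1.5 -0.4 0 255",
)

```text
t: 8.65
tool_pos: [0.5497, 0.0633, 0.1406]
ee_rot: [2.213, 0.026, -2.214]
force: [-0.3, 0.3, -0.8]
finger_gap: -0.0001
```

Run:
```python
from h import *
s=read_state();print(H(s["tool_pos"]),s["tool_pos"],s["force"],s["t"])
a=get_image("scene");w=get_image("wrist")
cv2.imwrite("pics/p6.png",np.vstack([cv2.resize(a["img"][130:250,200:340,::-1],(500,300),interpolation=cv2.INTER_CUBIC),cv2.resize(w["img"][:,:,::-1],(500,300))]))
print(shift(*stroke(-.1),.14,-88.9),shift(*stroke(-.1),.066))
```

```text
[-0.03430183 -0.08326095] [0.54970584 0.06330241 0.14061604] [-0.25495502  0.34969826 -0.8295922 ] 8.65
(array([0.008, 1.144, 1.525]), np.float64(0.0)) (array([1.858, 1.149, 1.523]), None)
```

View pics/p6.png

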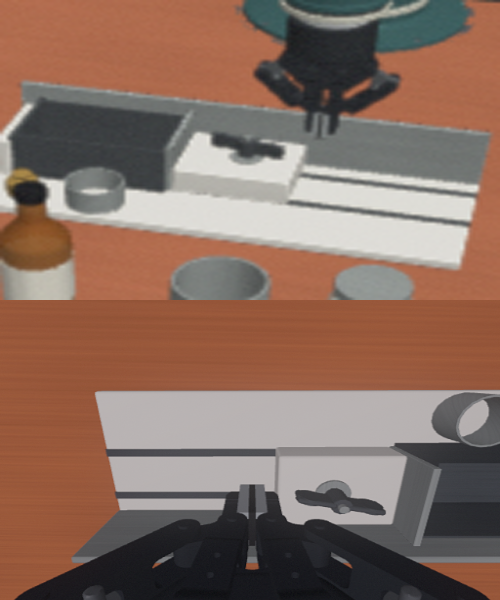

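The left wing now lies about 0.16 rad past the y line (wrist view, (297,494) to (385,512)), so θ ≈ 3.3. The stop is still against the tin. I'll re-enter behind the second wing and repeat the stroke.

Call:
carry_out(
  rows="0 0.5 0.7 0 255;0 1.15 1.52 0 255;0 1.15 1.52 0 255;0 1.15 1.52 0 255;0.6 1.15 1.52 0 255;1.2 1.15 1.52 0 255;1.6 1.15 1.52 0 255;1.85 1.15 1.52 0 255;1.85 1.15 1.52 0 255",
)

```text
t: 9.5
tool_pos: [0.4893, 0.0143, 0.0643]
ee_rot: [2.209, 0.024, -2.218]
force: [-0.5, -1.2, 0.2]
finger_gap: -0.0002
```

Run:
```python
from h import *
s=read_state();print(H(s["tool_pos"]),s["tool_pos"],s["force"])
for t in np.linspace(0.05,3.05,16): print(round(t,2),shift(*stroke(t),.066)[0])
```

```text
[ 0.02707782 -0.03541759] [0.48925014 0.01429455 0.06427719] [-0.53570286 -1.16743149  0.19245701]
0.05 [-0.043 -0.056 -0.111]
0.25 [-0.044 -0.105 -0.255]
0.45 [-0.044 -0.125 -0.405]
0.65 [-0.045 -0.114 -0.557]
0.85 [-0.046 -0.073 -0.703]
1.05 [-0.047 -0.004 -0.838]
1.25 [-0.047  0.09  -0.957]
1.45 [-0.048  0.206 -1.055]
1.65 [-0.049  0.34  -1.127]
1.85 [-0.049  0.485 -1.172]
2.05 [-0.05   0.636 -1.187]
2.25 [-0.05   0.787 -1.172]
2.45 [-0.051  0.932 -1.127]
2.65 [-0.051  1.065 -1.054]
2.85 [-0.051  1.181 -0.956]
3.05 [-0.05   1.275 -0.837]
```

Call:
carry_out(
  rows="-0.04 -0.06 -0.11 0 255;-0.04 -0.1 -0.25 0 255;-0.04 -0.12 -0.4 0 255;-0.04 -0.11 -0.56 0 255;-0.04 -0.07 -0.7 0 255;-0.04 0 -0.84 0 255;-0.04 0.09 -0.96 0 255;-0.04 0.21 -1.06 0 255;-0.04 0.34 -1.13 0 255;-0.05 0.49 -1.17 0 255;-0.05 0.64 -1.19 0 255;-0.05 0.79 -1.17 0 255;-0.05 0.93 -1.13 0 255;-0.05 1.06 -1.05 0 255;-0.05 1.18 -0.96 0 255;-0.05 1.25 -0.87 0 255;-0.05 1.25 -0.87 0 255",
)

```text
t: 10.92
tool_pos: [0.5243, -0.0357, 0.066]
ee_rot: [2.209, 0.023, -2.218]
force: [0.3, 0.3, 0.5]
finger_gap: 0.0001
```

Call:
carry_out(
  rows="0 0.02 0.05 0 255;0 0.02 0.1 0 255;0 0.02 0.1 0 255",
)

```text
t: 11.17
tool_pos: [0.5213, -0.0368, 0.0663]
ee_rot: [2.212, 0.023, -2.214]
force: [12.0, -2.6, -5.7]
finger_gap: 0.0001
```

Run:
```python
from h import *
s=read_state();p=H(s["tool_pos"]);print(p,s["tool_pos"],s["force"],s["t"])
for t in (3.0,3.1,3.14,3.2):print(t,stroke(t))
```

```text
[-0.00399574  0.01625015] [ 0.52130547 -0.03677115  0.06633292] [11.99156199 -2.64433219 -5.65966593] 11.1667
3.0 (np.float64(-0.007670135170022649), np.float64(0.014754117295373884))
3.1 (np.float64(-0.005110569989524754), np.float64(0.016394519783312477))
3.14 (np.float64(-0.004042983872930695), np.float64(0.01697766861581275))
3.2 (np.float64(-0.0024000249885818784), np.float64(0.017771196954444454))
```

A 12 N reaction at the expected angle means the hard seat (friction alone gives about 2 N). I'll give one small further press to confirm, then back off and lift clear.

Call:
carry_out(
  rows="0 0 0.04 0 255;0 0 0.06 0 255;0 0 0.06 0 255;0 0 0.06 0 255",
)

```text
t: 11.5
tool_pos: [0.5211, -0.0368, 0.0666]
ee_rot: [2.219, 0.022, -2.206]
force: [26.9, 0.0, -14.4]
finger_gap: 0.0001
```

Call:
carry_out(
  rows="0 0 -0.3 0 255;0 0 -0.7 0 255;-1 0 -0.7 0 255;-2 0 -0.7 0 255;-3 -0.7 -0.7 0 255;-3.5 -1.5 -0.7 0 255;-3.5 -2.3 -0.7 0 255;-3.5 -3 -0.7 0 255;-3.5 -3 -0.7 0 255;-3.5 -3 -0.7 0 255",
)

```text
t: 12.33
tool_pos: [0.5457, 0.0847, 0.2069]
ee_rot: [2.217, 0.025, -2.205]
force: [0.2, -1.3, 1.0]
finger_gap: 0.0001
```

Run:
```python
from h import *
s=read_state();print(H(s["tool_pos"]),s["tool_pos"],s["force"],s["t"])
a=get_image("scene");w=get_image("wrist")
cv2.imwrite("pics/p7.png",np.vstack([cv2.resize(a["img"][130:250,200:340,::-1],(500,300),interpolation=cv2.INTER_CUBIC),cv2.resize(w["img"][:,:,::-1],(500,300))]))
M=R.from_rotvec(s["ee_rot"]).as_matrix();T=np.eye(4);T[:3,:3]=M;T[:3,3]=s["tool_pos"]
w["pose"]=T@w["tool_from_camera"];P=pts(w)
Hh=(P[...,:2]-C)@np.array([hx,hy]).T
k=(P[...,2]>.079)&(P[...,2]<.088)&(abs(Hh[...,0]-.01)<.04)&(abs(Hh[...,1]+.01)<.045)
q=Hh[k];U=np.linalg.svd(q-q.mean(0),full_matrices=False)[2][0];print(len(q),q.mean(0),"wing dir",U,np.arctan2(U[0],U[1]))
k=(P[...,2]>.04)&(P[...,2]<.053)&(abs(Hh[...,0]-.01)<.03)&(Hh[...,1]<-.03);print("rear",np.percentile(Hh[k][:,1],[2,10,50]) if k.any() else 0)
k=(P[...,2]>.083)&(P[...,2]<.095)&(abs(Hh[...,0]-.01)<.03)&(Hh[...,1]>.035)&(Hh[...,1]<.08);print("plate",k.sum(),np.percentile(Hh[k][:,1],[5,50,95]) if k.any() else 0)
```

```text
[-0.03068381 -0.10471699] [0.54567859 0.08468581 0.20689481] [ 0.20626119 -1.31770865  1.04267363] 12.3333
627 [ 0.00752289 -0.01039977] wing dir [-0.00531816  0.99998586] -0.0053181889322561834
rear [-0.06002362 -0.05992597 -0.05974444]
plate 563 [0.05176828 0.05318937 0.05791126]
```

View pics/p7.png

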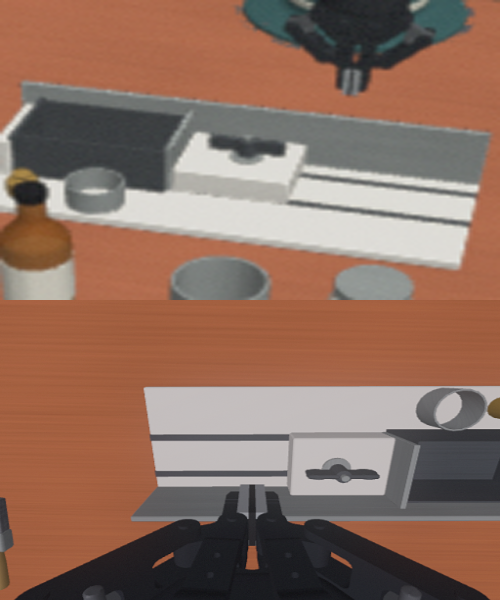

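The wings lie along the holder's y axis to within 0.005 rad, the stop's rear face is at y = -0.060 (joint about 0.080), and the hand is clear. I'm handing the job in.

```bash
python3 -c "from cell import close_job; print(close_job())"
```

```text
the job is handed in; nothing more can be done
None
```

I pushed the end stop against the tin with the shut fingertips, then turned the wing screw up to its hard seat with two strokes of about half a turn each. The job is handed in; it reported no verdict.

- **Stop:** it met the tin with about 20 N of reaction, well above the 4 N sliding friction, while the screw was still at about 0.31 rad. After the strokes its rear face measured holder y = -0.060, so the joint is at about 0.080.
- **Screw:** it resisted with 12 N, then 27 N on a small further press with no more movement. The wings measured within about 0.005 rad of the holder's y axis, so the screw is at about 6.28 rad.
- **Hand:** it finished clear, at about 0.21 m height, touching nothing.
- **Bystanders:** those in the last pictures looked unmoved. I did not measure their positions.
- **Small disagreement:** the screw axis read 2–6 mm off its nominal holder x in the images (0.0075 to 0.0157 against 0.010). I used the nominal value and both strokes worked. No check failed.

The arm's time used was about 12.3 s of the 64 s allowed.

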